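Change the slide on the tilting stage and hold the new one flush

TASK

Take the used sample slide off the ledge of the tilting stage and stand it on edge in the free slot of the rack, about centred along the slot. Then take the fresh slide out of the rack and hold it flush against the sloped face of the stage, its round sample centred over the round port (so clear of the ledge), pressing gently so that the sprung face gives part of the way but does not bottom out. Finish holding it there in the gripper, leave the stage's tilt as it is set, and leave the blank plate and everything else alone.

Things in the scene. Friction and masses are not known exactly. Their poses are not given: they have to be found in the camera images.
- used_slide: Used sample slide, aluminium, about 110 g: plate 6 thick, 64 wide, 80 tall, grip tab on top 10 thick, 30 wide, 34 tall (114 in all). Origin: middle of lower edge, mid thickness; x through thickness, y along width, z up to the tab. Round sample, 27 across, 40 above lower edge; both sides alike, either may face the stage. Starts leaning on the stage face, on its ledge.
- fresh_slide: Fresh sample slide, aluminium, about 110 g: plate 6 thick, 64 wide, 80 tall, grip tab on top 10 thick, 30 wide, 34 tall (114 in all). Origin: middle of lower edge, mid thickness; x through thickness, y along width, z up to the tab. Round sample, 27 across, 40 above lower edge; both sides alike, either may face the stage. Starts upright in the rack, the only one there with a tab.
- fresh_window (a point): Centre of the fresh slide's round sample (mid thickness, 40 mm above its lower edge); axes as the slide's.
- port (a point): Centre of the round dark port (28 mm across) on the front of the stage's sloped face; moves with it. x straight out of the face (away from the robot and up), y level, z up the slope. Face: flat steel, 66 wide, from 48 below to 20 above the port along z; its top leans back to the robot 0.15 to 0.45 rad from vertical, varying. Nothing stands behind the slide above the face.
- stage: Base of the tilting stage, fixed, 130 x 130 mm, cheeks to 59 mm high. Origin on the bench below the hinge line, which is 45 mm up at the bottom of the face; x the way the face looks. The ledge is at the face's bottom, 52 mm below the port along the slope, 14 mm deep with a 6 mm high rim; a slide resting on it has its sample 12 mm too low.
- face (a joint): How far the sprung face is pushed in, along its own -x, m: 0 at rest, 0.008 at the stop. It starts to give at about 1.5 N and stiffens by 0.7 N per mm to about 7 N at the stop.
- stage_top (a point): Middle of the top edge of the stiff grey back plate that carries the face. It stays put unless the stage's tilt (a stiff friction hinge) is forced.
- rack: Grey plastic rack fixed to the bench, 150 (x) x 84 (y) mm. Three slots in a row along x at -50, 0 and +50 mm from its origin; each runs 76 mm along y with open ends and is 10 mm wide between walls 5 mm thick; slot floor 8 mm and wall tops 36 mm above the bench. Origin: middle of its underside.
- free_slot: The rack's one free slot: origin at the centre of the slot's floor (8 mm above the bench), x across the slot, y along it, z up.
- blank: Blank plate, plain aluminium without tab or sample, 6 thick, 64 wide, 70 tall, upright in the rack's third slot. To be left alone. Origin: middle of its lower edge.
- jar: Bystander: amber glass jar with black lid, 48 mm across, 62 high, on the bench between rack and stage; origin at the middle of its underside.
- puck: Bystander: steel pressing die, 38 mm across, 50 high, on the bench between rack and stage; origin at the middle of its underside.
- mortar: Bystander: white ceramic mortar bowl, 84 mm across, 42 high; origin at the middle of its underside.
- tin: Bystander: red tin, 76 mm across, 100 high; origin at the middle of its underside.
- beaker: Bystander: glass beaker, 60 mm across, 75 high; origin at the middle of its underside.
- screwdriver: Bystander: screwdriver 180 mm long lying on the bench.
- vial: Bystander: glass vial with white cap, 36 mm across, 70 high; origin at the middle of its underside.

How it is judged:
By the outcome, as a careful person would: the job done as asked, in the order asked, and still so for the second after the job is handed in, while the arm keeps its last pose, push and grip.
It also fails if it takes over 64 s, if anything falls off the work surface, if the arm or the gripper's body presses on something with over 40 N, if the wrist force passes 120 N, or if a joint passes its speed limit or range.

ROBOT

A 6-joint arm with a two-finger parallel gripper is mounted at the origin on the work surface. World frame = base frame: x ahead of the robot, y to its left, z up, the work surface at z = 0. Lengths are in m, angles in degrees, forces in N, time in s.
With the tool pointing down it reaches from about 0.425 to 0.925 m from the base axis. Payload 12.5 kg.
Tool frame: the origin (TCP) lies between the finger pads; the fingertips stand 14 mm ahead of it and the grasp point (between the pads) lies 5 mm behind it; z points along the fingers, y is the line along which they close (so a half turn about z gives the same grasp; the last joint's range is limited). The gripper opens to 85 mm and grips with 20 to 120 N. Pads are 22 mm wide; open, the fingers measure 114 mm over their backs; the gripper's body (76 mm by 85 mm) begins 54 mm behind the grasp point. The pads swing forward as they close: fully open they stand 13 mm farther back than shut.
Start: joints at [-79.217, 28.126, 89.318, -0, 62.55, -6.05], TCP at [0.181, -0.598, 0.245] pointing down, gripper open.
Joint ranges: [-177.58, 177.58], [-47.91, 125.51], [2.72, 160], [-65.01, 245.01], [3.68, 167.84], [-153.87, 153.87]. Speed limits (degrees/s): [127.2, 127.2, 159.86, 180, 180, 180].

INTERFACE

Orientations are given as a 3x3 rotation matrix whose columns are the frame's x, y, z axes.
In Python, from station import bot gives the robot as it stands.
- The arm moves only by the tool nudge_tcp, called after ">>>" in YAML: its name, and indented under it one key for each argument. Schema: {"type":"object","properties":{"steps":{"type":"array","items":{"type":"object","properties":{"pos":{"type":"array","items":{"type":"number"},"minItems":3,"maxItems":3},"rz":{"type":"number"}},"additionalProperties":false},"minItems":1,"maxItems":10},"aperture":{"type":"number"},"grip_n":{"type":"number"},"only":{"type":"string"},"quiet":{"type":"boolean"},"lines":{"type":"string"}},"required":["steps"],"additionalProperties":false}. steps is a list of rows, 1 to 10 of them, each an object with the fields pos (a list: dx, dy, dz in units of 20 mm), rz (a turn about the tool's z in units of 10 degrees); a field left out counts as zero; each row shifts and turns the commanded pose from where the row before left it, along the tool's axes as they then stand; what a row does not reach is not made up. A row lasts 1/12 s, in which the tool goes at most 0.0417 m and 7.16 degrees, less where a joint would pass 70% of its speed; a pose out of reach is approached as far as the arm can. aperture is the opening from 0.0 (shut) to 1.0 (fully open), set as the call begins (left out keeps the last). The fingers move at their own pace and stop on an object; grip_n is the grip in N (left out, the last holds). Time passes only in rows, so rows that do not move let the fingers close. The tool returns the time, the measured TCP pose, the force, the opening and the grip force at its end. only (a regular expression) keeps the lines of the reply that match it, lines (a string "A,B") keeps lines A to B, and quiet returns only ok. Input that does not fit is refused with a message, and nothing moves.
- bot.observe(): the state, without advancing time (a new reading comes with each control period).
- bot.capture(name): name is "scene" or "side" or "wrist"; returns (picture, depth): 400x640x3 uint8, red, green, blue; 400x640 float32, m along the optical axis (not along the pixel's ray), 0 where there is no reading.
- bot.get_calibration(name): a dict with "fx", "fy", "cx", "cy" (pixels), "R" (3x3) and "t" (3): a world point X has camera coordinates R X + t. Camera axes: x right, y down, z forward; pixel columns grow to the right and rows downward; lengths in m; the calibration is good to about 2 mm. The wrist camera is an equidistant fisheye: a pixel r from the principal point sees the ray r / f radians off the axis. A picture is of the moment at which its call begins: read the wrist's pose just before it. get_calibration takes no time and is no camera call; for the wrist camera it gives the pose at the moment of the call.
- bot.job_done(): hands the job in; it is judged then, once.
The state is a dict: "t": time; "joint_positions": joint angles; "dq": joint speeds; "joint_torque": joint torques, N m; "position": TCP position; "tool_rot": TCP orientation; "ft_force": force on the tool from outside, world axes, zero at the start; "torque": the same for the moment, N m; "width": opening from 0.0 (shut) to 1.0 (fully open); "grip_force": force on a finger pad.
Only numpy, scipy, OpenCV 4.12 (cv2) and the standard library are available. Lean on these libraries where they do the work, as an engineer would, in place of code of your own. Each camera call takes 0.05 s, during which the arm holds its last target. There are 200 camera calls.

## Working session

There is one attempt and no reset: what is moved stays moved. The work goes in short steps, Python scripts to look and compute and a tool call to move; the robot and the scene stay as the last step left them, time stands still between calls to the robot, and variables do not carry over. Pictures are saved under pics/ and viewed, at most 10 in all, crops included, and the job is handed in when it is done.

```bash
ls; mkdir -p pics; python3 - <<'E'
from station import bot
import cv2,numpy as np
s=bot.observe();print({k:np.round(v,3).tolist() for k,v in s.items()})
for n in("scene","side"):
    p,d=bot.capture(n);cv2.imwrite(f"pics/{n}0.png",p[:,:,::-1]);np.save(f"pics/{n}0.npy",d)
    c=bot.get_calibration(n);print(n,{k:np.round(v,4).tolist() for k,v in c.items()})
E
```

```text
pics
station.py
{'t': 0.0, 'joint_positions': [-79.217, 28.163, 89.35, -0.002, 62.549, -6.05], 'dq': [-0.036, 0.085, -0.042, 0.102, -0.003, -0.021], 'joint_torque': [-0.001, -61.845, -26.16, -0.0, 0.004, -0.0], 'position': [0.181, -0.598, 0.245], 'tool_rot': [[0.957, 0.29, -0.0], [0.29, -0.957, 0.001], [0.0, -0.001, -1.0]], 'ft_force': [0.067, 0.418, 0.274], 'torque': [0.028, 0.005, 0.036], 'grip_force': 0.0, 'width': 1.001}
scene {'fx': 384.8951, 'fy': 384.8951, 'cx': 315.9297, 'cy': 197.4054, 'R': [[-0.3914, 0.9202, 0.0031], [0.6781, 0.2907, -0.675], [-0.622, -0.2622, -0.7378]], 't': [0.227, -0.321, 1.3231]}
side {'fx': 388.0721, 'fy': 388.0721, 'cx': 325.8268, 'cy': 207.0308, 'R': [[-0.9695, -0.2446, -0.0128], [-0.1307, 0.5607, -0.8176], [0.2071, -0.7911, -0.5756]], 't': [0.5596, 0.1603, 0.8625]}
```
View pics/scene0.png

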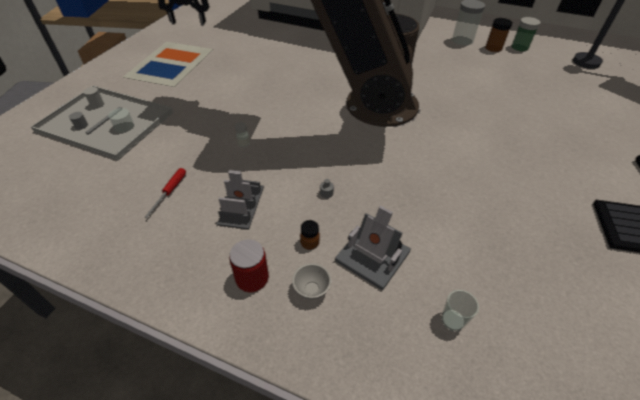

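View pics/side0.png

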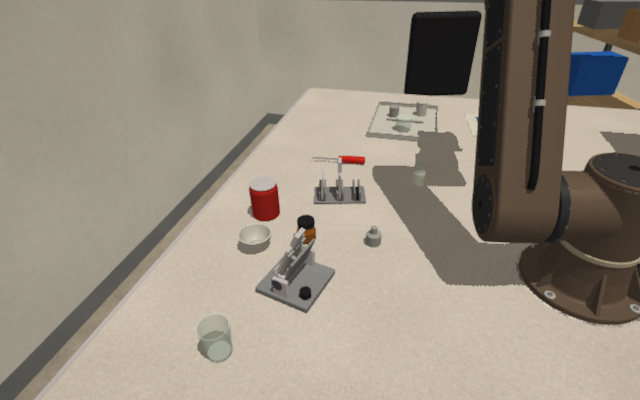

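The scene view shows the rack at about (240,203) and the stage at (376,240). The jar is at (310,234) and the puck at (326,188). Next I'll enlarge the rack and stage from both views.

```bash
cat > h.py <<'E'
import numpy as np,cv2
from station import bot
def pts(n,d,us,vs):
    c=bot.get_calibration(n);z=d[vs,us]
    X=np.stack([(us-c["cx"])/c["fx"]*z,(vs-c["cy"])/c["fy"]*z,z],-1)
    return (X-np.array(c["t"]))@np.array(c["R"])
def ray(n,u,v):
    c=bot.get_calibration(n);R=np.array(c["R"]);o=-R.T@np.array(c["t"])
    return o,R.T@np.array([(u-c["cx"])/c["fx"],(v-c["cy"])/c["fy"],1])
def atz(n,u,v,z):
    o,r=ray(n,u,v);return o+r*(z-o[2])/r[2]
def tri(us,vs,uq,vq):  # scene, side
    o,a=ray("scene",us,vs);p,b=ray("side",uq,vq)
    s=np.linalg.lstsq(np.stack([a,-b],1),p-o,rcond=None)[0]
    return (o+a*s[0]+p+b*s[1])/2,np.linalg.norm(o+a*s[0]-p-b*s[1])
E
python3 - <<'E'
import cv2,numpy as np
a=cv2.imread("pics/scene0.png");b=cv2.imread("pics/side0.png")
cr=lambda i,u,v,w,h,k:cv2.resize(i[v:v+h,u:u+w],None,fx=k,fy=k,interpolation=cv2.INTER_CUBIC)
o=np.vstack([np.hstack([cr(a,205,165,80,60,5),cr(a,330,205,80,60,5)][:2]) ,np.hstack([cr(b,305,160,80,60,5),cr(b,255,225,80,60,5)])])
# stage image taller: rows to 285
cv2.imwrite("pics/c1.png",o)
cv2.imwrite("pics/c2.png",np.hstack([cr(a,330,200,90,90,4.4),cr(b,250,220,90,90,4.4)]))
E
```

View pics/c1.png

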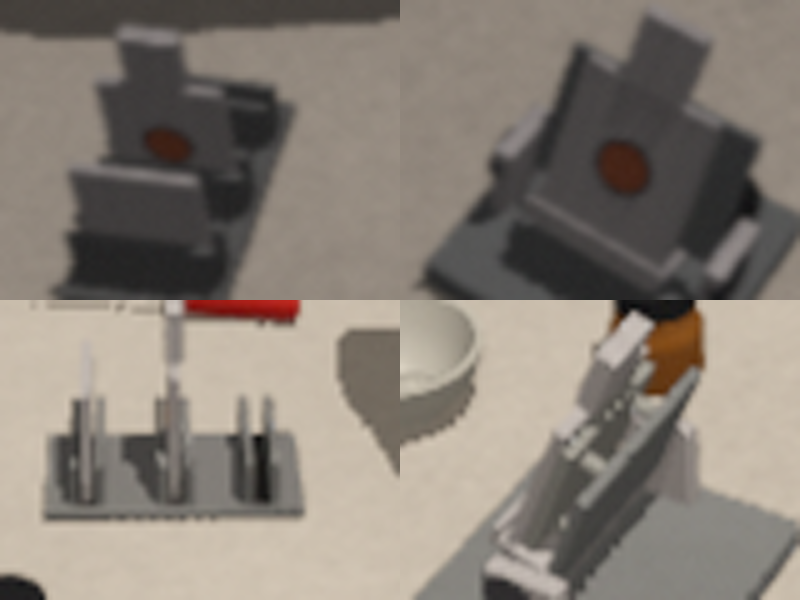

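View pics/c2.png

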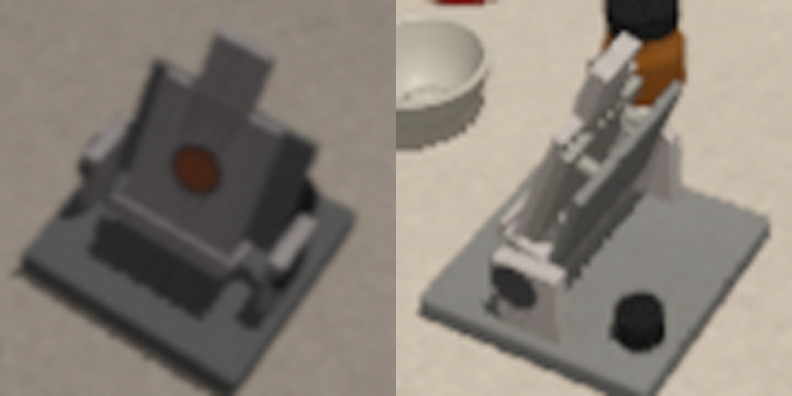

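The rack's slots run away from the robot: free (nearest the robot), fresh in the middle, blank farthest. The used slide leans on the stage with its sample at about (374.6,238.4) in the scene view. Now I'll measure coarsely from pixels and depth.

```bash
python3 - <<'E'
from h import *
np.set_printoptions(precision=4,suppress=True)
ds=np.load("pics/scene0.npy");dq=np.load("pics/side0.npy")
print("rack corners side z=.008",*[atz("side",u,v,.006) for u,v in[(314.4,186.4),(363.4,186.4),(365.6,202.6),(313.8,203.4)]])
print("stage base side",*[atz("side",u,v,.01) for u,v in[(250+25/4.4,220+300/4.4),(250+372/4.4,220+225/4.4),(250+255/4.4,220+385/4.4)]])
print("stage base scene",*[atz("scene",330+u/4.4,200+v/4.4,.01) for u,v in[(22,260),(235,382),(353,213)]])
print("used tab top",tri(379.5,207.5,295.7,237),tri(392,212.5,303.2,228))
# fit plane to used slide plate in scene depth
us,vs=np.meshgrid(np.arange(364,392),np.arange(218,252))
P=pts("scene",ds,us.ravel(),vs.ravel());P=P[np.isfinite(P).all(1)]
best=0
rng=np.random.default_rng(0)
for i in range(500):
    q=P[rng.choice(len(P),3,0)];n=np.cross(q[1]-q[0],q[2]-q[0]);l=np.linalg.norm(n)
    if l<1e-6: continue
    n/=l;m=abs((P-q[0])@n)<.002
    if m.sum()>best:best=m.sum();M=m
Q=P[M];c=Q.mean(0);n=np.linalg.svd(Q-c)[2][2];n*=np.sign(n[2]);print("plate",best,len(P),c,n,"lean",np.arcsin(n[2]),"yaw",np.degrees(np.arctan2(n[1],n[0])))
o,r=ray("scene",374.6,238.4);print("sample",o+r*((c-o)@n)/(r@n))
for nm,d,u0,v0,u1,v1 in(("scene",ds,215,165,265,230),("side",dq,310,150,370,210)):
    us,vs=np.meshgrid(np.arange(u0,u1),np.arange(v0,v1));P=pts(nm,d,us.ravel(),vs.ravel())
    P=P[np.isfinite(P).all(1)]
    for a,b in((.09,.13),(.07,.09),(.03,.04)):
        S=P[(P[:,2]>a)&(P[:,2]<b)];print(nm,a,b,len(S),S.mean(0),S.min(0),S.max(0))
E
```

```text
rack corners side z=.008 [ 0.6717 -0.2327  0.006 ] [ 0.5265 -0.2662  0.006 ] [ 0.5059 -0.1818  0.006 ] [ 0.6489 -0.1444  0.006 ]
stage base side [0.6829 0.2008 0.01  ] [0.5287 0.1108 0.01  ] [0.5579 0.2254 0.01  ]
stage base scene [0.6579 0.0808 0.01  ] [0.683  0.2034 0.01  ] [0.5605 0.233  0.01  ]
used tab top (array([0.5925, 0.1545, 0.1422]), np.float64(0.01869247394252008)) (array([0.5868, 0.1687, 0.1569]), np.float64(0.024208192012464463))
plate 729 952 [0.6179 0.1568 0.0942] [ 0.9007 -0.2304  0.3684] lean 0.3772999614938377 yaw -14.348896186924707
sample [0.6216 0.1555 0.0844]
scene 0.09 0.13 153 [ 0.5953 -0.2064  0.109 ] [ 0.5845 -0.2228  0.0901] [ 0.6014 -0.1928  0.1229]
scene 0.07 0.09 246 [ 0.6133 -0.2014  0.0784] [ 0.582  -0.2396  0.0702] [ 0.6509 -0.1629  0.0898]
scene 0.03 0.04 328 [ 0.6075 -0.1974  0.0344] [ 0.528 -0.244  0.03 ] [ 0.6589 -0.1583  0.0399]
side 0.09 0.13 43 [ 0.5877 -0.197   0.1107] [ 0.5817 -0.2193  0.0913] [ 0.5944 -0.1888  0.1234]
side 0.07 0.09 50 [ 0.6123 -0.1861  0.0791] [ 0.58   -0.2182  0.0703] [ 0.6456 -0.1607  0.0897]
side 0.03 0.04 186 [ 0.5888 -0.1995  0.0346] [ 0.5236 -0.2565  0.0301] [ 0.6546 -0.1558  0.0399]
```

Units first: shifts go in units of 20 mm and turns go in units of 10 degrees. So 0.034 m is 1.7, -0.0187 m is -0.935.

>>> nudge_tcp:
  steps:
    - {"pos": [1.7, -0.935, 0]}
    - {"pos": [1.7, -0.935, 0]}
    - {"pos": [1.7, -0.935, 0]}
    - {"pos": [1.7, -0.935, 0]}
    - {"pos": [1.7, -0.935, 0]}
    - {"pos": [1.7, -0.935, 0]}
    - {"pos": [1.7, -0.935, 0]}
    - {"pos": [1.7, -0.935, 0]}
    - {"pos": [1.7, -0.935, 0]}
    - {"pos": [1.7, -0.935, 0]}

```text
t: 0.93
position: [0.4533, -0.3191, 0.2452]
tool_rot: [[0.957, 0.29, -0.0], [0.29, -0.957, 0.0], [-0.0, -0.0, -1.0]]
ft_force: [0.4, -0.8, 0.3]
width: 1.0
grip_force: 0.0
```

>>> nudge_tcp:
  steps:
    - {"pos": [1.7, -0.935, 0]}
    - {"pos": [1.7, -0.935, 0]}
    - {"pos": [1.7, -0.935, 0]}
    - {"pos": [1.7, -0.935, 0]}
    - {"rz": 0.34}
    - {}
    - {}

```text
t: 1.52
position: [0.5606, -0.2096, 0.2449]
tool_rot: [[0.972, 0.234, -0.001], [0.234, -0.972, 0.0], [-0.001, -0.0, -1.0]]
ft_force: [-0.5, 0.2, 0.4]
width: 1.005
grip_force: 0.0
```

```bash
cat >> h.py <<'E'
def wrist(name):
    c=bot.get_calibration("wrist");p,d=bot.capture("wrist")
    cv2.imwrite(f"pics/{name}.png",p[:,:,::-1]);np.savez(f"pics/{name}.npz",d=d,**{k:np.array(v) for k,v in c.items()})
def wray(name,u,v):
    f=np.load(f"pics/{name}.npz");x=(u-f["cx"])/f["fx"];y=(v-f["cy"])/f["fy"];th=np.hypot(x,y)
    r=np.array([x/th*np.sin(th),y/th*np.sin(th),np.cos(th)]) if th>1e-9 else np.array([0,0,1.])
    return -f["R"].T@f["t"],f["R"].T@r
def watz(name,u,v,z):
    o,r=wray(name,u,v);return o+r*(z-o[2])/r[2]
def wpts(name,us,vs):
    f=np.load(f"pics/{name}.npz");d=f["d"];x=(us-f["cx"])/f["fx"];y=(vs-f["cy"])/f["fy"];th=np.hypot(x,y)+1e-9
    z=d[vs,us];t=np.tan(th);X=np.stack([x/th*t*z,y/th*t*z,z],-1);return (X-f["t"])@f["R"]
E
python3 -c "
from h import *
wrist('w1');f=np.load('pics/w1.npz');print(f['fx'],f['cx'],f['cy'],-f['R'].T@f['t'],f['R'][2])"
```

```text
309.70691628693146 320.60606241490086 200.74502241971132 [ 0.64202715 -0.189867    0.37327565] [-0.32061754 -0.07714722 -0.94406181]
```

View pics/w1.png

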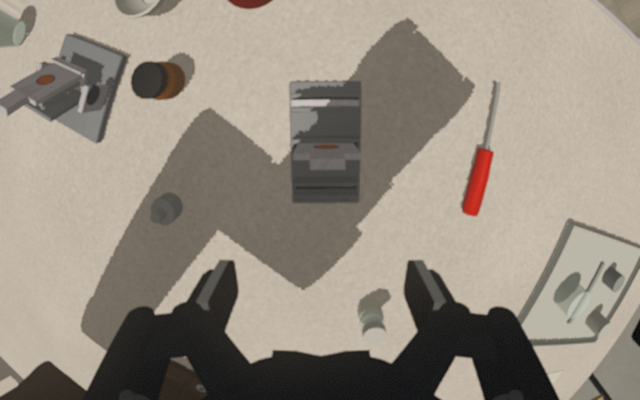

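Wrist view: the rack spans about (290–361, 82–202). The fresh tab is near (327,160), the blank's top edge at v≈103, and the free slot at v≈190. I'll use the wrist depth for the rack fit.

```bash
python3 - <<'E'
from h import *
np.set_printoptions(precision=4,suppress=True)
us,vs=np.meshgrid(np.arange(285,367),np.arange(76,208));P=wpts("w1",us.ravel(),vs.ravel())
B=P[(P[:,2]>.003)]
# base/everything footprint
base=P[(P[:,2]>.004)&(P[:,2]<.012)]
r=cv2.minAreaRect((B[:,:2]*1000).astype(np.float32));print("footprint all",r)
r=cv2.minAreaRect((base[:,:2]*1000).astype(np.float32));print("base",len(base),r,np.median(base[:,2]))
ps=np.radians(13.5);ex=np.array([np.cos(ps),np.sin(ps)]);ey=np.array([-ex[1],ex[0]])
for a,b in((.105,.13),(.07,.1),(.032,.040)):
    S=P[(P[:,2]>a)&(P[:,2]<b)];q=np.stack([S[:,:2]@ex,S[:,:2]@ey,S[:,2]],1)
    print(a,b,len(S));h,e=np.histogram(q[:,0],bins=np.arange(.44,.62,.003))
    for n_,x in zip(h,e):
        if n_>4:
            m=(q[:,0]>=x)&(q[:,0]<x+.003);print("  ",round(x,3),n_,q[m].min(0)[1:],q[m].max(0)[1:])
E
```

```text
footprint all ((589.1297607421875, -208.34197998046875), (150.57882690429688, 84.76786041259766), 14.16694164276123)
base 4184 ((589.1297607421875, -208.34197998046875), (150.57882690429688, 84.76786041259766), 14.16694164276123) 0.007889860221585124
0.105 0.13 537
   0.518 53 [-0.3541  0.1201] [-0.3256  0.1229]
   0.521 120 [-0.3541  0.12  ] [-0.3257  0.1235]
   0.524 130 [-0.354   0.1203] [-0.3248  0.1238]
   0.527 219 [-0.3545  0.1052] [-0.3249  0.1235]
   0.53 15 [-0.3535  0.1111] [-0.3281  0.1162]
0.07 0.1 866
   0.521 95 [-0.3718  0.0863] [-0.3085  0.0894]
   0.524 138 [-0.3717  0.0718] [-0.3077  0.0897]
   0.527 199 [-0.3721  0.0701] [-0.308   0.0994]
   0.569 30 [-0.3329  0.0761] [-0.3075  0.0791]
   0.572 240 [-0.3707  0.0753] [-0.3075  0.0804]
   0.575 162 [-0.3706  0.0704] [-0.3074  0.0798]
0.032 0.04 1609
   0.464 123 [-0.3776  0.0341] [-0.3027  0.0377]
   0.467 201 [-0.3779  0.0321] [-0.3027  0.0381]
   0.479 144 [-0.3772  0.0336] [-0.3031  0.0379]
   0.482 188 [-0.3784  0.0328] [-0.3029  0.0377]
   0.524 14 [-0.3503  0.0344] [-0.3085  0.0366]
   0.527 61 [-0.3757  0.0332] [-0.3019  0.04  ]
   0.53 203 [-0.3779  0.0337] [-0.302   0.0381]
   0.533 76 [-0.3776  0.0324] [-0.302   0.0367]
   0.563 77 [-0.377   0.0336] [-0.3014  0.0374]
   0.566 199 [-0.3771  0.0338] [-0.3015  0.0375]
   0.569 12 [-0.377   0.0345] [-0.3627  0.0371]
   0.575 6 [-0.3412  0.033 ] [-0.3359  0.0396]
   0.578 127 [-0.3768  0.0341] [-0.3027  0.0382]
   0.581 153 [-0.3769  0.034 ] [-0.3027  0.0381]
   0.584 21 [-0.3767  0.0334] [-0.3552  0.0363]
```

>>> nudge_tcp:
  steps:
    - {"pos": [0.505, -1.805, -0.15]}
    - {"pos": [0.505, -1.805, -0.15]}
    - {"pos": [0.505, -1.805, -0.15]}
    - {"pos": [0.505, -1.805, -0.15]}
    - {"pos": [0.505, -1.805, -0.15]}
    - {"pos": [0.505, -1.805, -0.15]}
    - {"pos": [0.505, -1.805, -0.15]}
    - {"pos": [0.505, -1.805, -0.15]}
    - {"pos": [0.505, -1.805, -0.15]}
    - {"pos": [0.505, -1.805, -0.15]}

```text
t: 2.4
position: [0.575, 0.1651, 0.2756]
tool_rot: [[0.973, 0.232, 0.0], [0.232, -0.973, -0.0], [0.0, 0.0, -1.0]]
ft_force: [-0.1, -0.5, -0.2]
width: 1.002
grip_force: 0.0
```

>>> nudge_tcp:
  steps:
    - {"rz": 0.69}
    - {"rz": 0.69}
    - {"rz": 0.69}
    - {"rz": 0.68}
    - {}
    - {}
  aperture: 0.6

```text
t: 2.9
position: [0.5752, 0.1637, 0.2753]
tool_rot: [[0.971, -0.24, 0.0], [-0.24, -0.971, -0.0], [0.0, 0.0, -1.0]]
ft_force: [0.2, -0.3, 0.2]
width: 0.603
grip_force: 0.0
```

```bash
python3 -c "
from h import *
wrist('w2')"
```

```text
(no output)
```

View pics/w2.png

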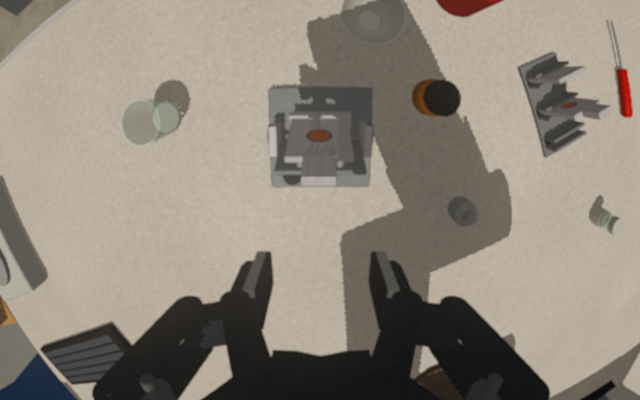

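The stage sits at about (268–372, 87–187), with the sample at (319,135) and the tab below it to about (319,180). Now fitting from depth.

```bash
python3 - <<'E'
from h import *
np.set_printoptions(precision=4,suppress=True)
us,vs=np.meshgrid(np.arange(258,382),np.arange(80,194));u=us.ravel();v=vs.ravel();P=wpts("w2",u,v)
B=P[(P[:,2]>.004)&(P[:,2]<.022)];print("base",cv2.minAreaRect((B[:,:2]*1000).astype(np.float32)),np.median(B[:,2]))
m0=(u>292)&(u<346)&(v>115)&(v<158)&(P[:,2]>.055);Q=P[m0]
rng=np.random.default_rng(0);best=0
for i in range(800):
    q=Q[rng.choice(len(Q),3,0)];n=np.cross(q[1]-q[0],q[2]-q[0]);l=np.linalg.norm(n)
    if l<1e-7: continue
    n/=l;m=abs((Q-q[0])@n)<.0015
    if m.sum()>best:best=m.sum();M=m
S=Q[M];c=S.mean(0);n=np.linalg.svd(S-c)[2][2];n*=np.sign(n[2]);ps=np.arctan2(n[1],n[0]);th=np.arcsin(n[2])
print("plate",best,len(Q),c,n,"lean",th,"yaw",np.degrees(ps))
ps2=ps
e=np.array([-np.sin(ps),np.cos(ps),0]);s=np.cross(n,e);print("s",s)
img=cv2.imread("pics/w2.png").astype(int);red=(img[...,2]-img[...,1]>35)
mk=red[v,u]&(u>300)&(u<340)&(v>122)&(v<148);print("red px",mk.sum(),u[mk].mean(),v[mk].mean(),"sample",P[mk].mean(0))
sc=P[mk].mean(0)
L=np.stack([(P-sc)@n,(P-sc)@e,(P-sc)@s],1)
pl=L[(abs(L[:,0])<.0025)&(abs(L[:,1])<.04)&(L[:,2]>-.05)&(L[:,2]<.05)];print("plate ext y",np.percentile(pl[:,1],[.5,99.5]),"s",np.percentile(pl[:,2],[.5,99.5]))
tb=L[(abs(L[:,0])<.006)&(L[:,2]>.048)&(L[:,2]<.09)];print("tab",len(tb),tb.min(0),tb.max(0))
G=sc-.003*n+.066*s;print("grasp 106:",G)
o=bot.observe();T=o["tool_rot"];print("delta tool to TCP=G-5mm z:",np.array(T).T@(G+[0,0,-.005]-o["position"]))
E
```

```text
base ((607.6978759765625, 155.95672607421875), (131.2024383544922, 129.4402313232422), 76.1781234741211) 0.015798851308279398
plate 1892 2018 [0.6163 0.1546 0.0906] [ 0.8989 -0.2209  0.3785] lean 0.38813407135336087 yaw -13.807662857468955
s [-0.3675  0.0903  0.9256]
red px 166 318.8734939759036 135.16265060240963 sample [0.6186 0.1543 0.0856]
plate ext y [-0.0319  0.032 ] s [-0.0412  0.0489]
tab 821 [-0.006  -0.0149  0.048 ] [0.0027 0.0157 0.0755]
grasp 106: [0.5916 0.1609 0.1455]
delta tool to TCP=G-5mm z: [ 0.0166 -0.0011  0.1348]
```

To row units: 0.0166 m is 0.83, 0.035 m is 1.75.

>>> nudge_tcp:
  steps:
    - {"pos": [0.83, -0.05, 0]}
    - {"pos": [0, 0, 1.75]}
    - {"pos": [0, 0, 1.75]}
    - {"pos": [0, 0, 1.75]}
    - {"pos": [0, 0, 1]}
    - {"pos": [0, 0, 0.49]}
    - {}
    - {}
  aperture: 0.6

```text
t: 3.62
position: [0.592, 0.1615, 0.1412]
tool_rot: [[0.97, -0.242, 0.001], [-0.242, -0.97, 0.0], [0.001, -0.0, -1.0]]
ft_force: [1.0, 0.0, 0.7]
width: 0.604
grip_force: 0.0
```

>>> nudge_tcp:
  steps:
    - {}
    - {}
    - {}
    - {}
    - {}
    - {}
  aperture: 0
  grip_n: 30

```text
t: 4.12
position: [0.592, 0.1618, 0.1421]
tool_rot: [[0.97, -0.243, 0.003], [-0.243, -0.97, 0.0], [0.002, -0.001, -1.0]]
ft_force: [-2.4, -0.4, 7.4]
width: 0.343
grip_force: 30.6
```

To row units: -0.04 m is -2, -0.03 m is -1.5.

>>> nudge_tcp:
  steps:
    - {"pos": [0, 0, -0.5]}
    - {"pos": [0, 0, -1]}
    - {"pos": [0, 0, -1.5]}
    - {"pos": [0, 0, -2]}
    - {}
    - {}

```text
t: 4.62
position: [0.5921, 0.1619, 0.2435]
tool_rot: [[0.97, -0.243, 0.005], [-0.243, -0.97, 0.001], [0.005, -0.002, -1.0]]
ft_force: [-0.9, -0.1, -1.9]
width: 0.345
grip_force: 29.9
```

```bash
python3 -c "
from h import *
p,d=bot.capture('side');cv2.imwrite('pics/s1.png',cv2.resize(p[170:300,230:350,::-1],None,fx=3.5,fy=3.5));p,d2=bot.capture('scene');cv2.imwrite('pics/sc1.png',p[:,:,::-1]);np.save('pics/sc1.npy',d2)"
```

```text
(no output)
```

View pics/s1.png

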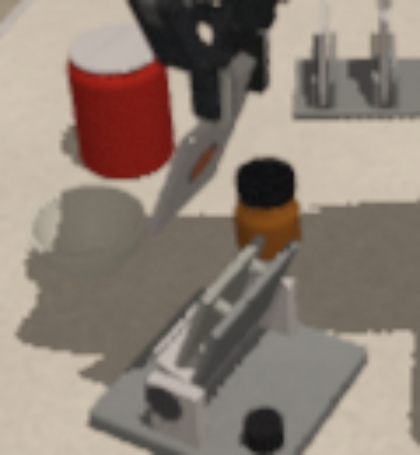

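The slide is lifted and still tilted in the grip, lower edge away from the robot. I'll measure its tilt and the now-bare port from scene depth.

```bash
cat >> h.py <<'E'
def plane(Q,tol=.002,it=800):
    rng=np.random.default_rng(0);best=0
    for i in range(it):
        q=Q[rng.choice(len(Q),3,0)];n=np.cross(q[1]-q[0],q[2]-q[0]);l=np.linalg.norm(n)
        if l<1e-8: continue
        n/=l;m=abs((Q-q[0])@n)<tol
        if m.sum()>best:best=m.sum();M=m
    S=Q[M];c=S.mean(0);n=np.linalg.svd(S-c)[2][2];n*=np.sign(n[0]);return c,n,best,len(Q),S
E
python3 - <<'E'
from h import *
np.set_printoptions(precision=4,suppress=True)
d=np.load("pics/sc1.npy");img=cv2.imread("pics/sc1.png").astype(int)
us,vs=np.meshgrid(np.arange(330,430),np.arange(120,290));u=us.ravel();v=vs.ravel();P=pts("scene",d,u,v)
ps=np.radians(-13.8);ex=np.array([np.cos(ps),np.sin(ps),0]);ey=np.array([-np.sin(ps),np.cos(ps),0])
C=np.array([.592,.162,0]);L=np.stack([(P-C)@ex,(P-C)@ey,P[:,2]],1)
m=(L[:,2]>.145)&(L[:,2]<.225)&(abs(L[:,1])<.04)&(L[:,0]>-.01)&(L[:,0]<.07)
c,n,b,N,S=plane(P[m]);print("slide",c,n,b,N,"lean",np.arcsin(n[2]),"yaw",np.degrees(np.arctan2(n[1],n[0])))
s=np.cross(n,np.cross([0,0,1],n)/np.hypot(n[0],n[1]));q=(S-c)@s;q2=S[np.argsort(S[:,2])]
print("slide zmin/max",q2[5],q2[-5],"len",np.ptp(q))
r=m&(img[v,u,2]-img[v,u,1]>25);print("sample",r.sum(),P[r].mean(0), "slide bottom mid:",P[r].mean(0)-.003*n-.04*s)
m=(L[:,2]>.06)&(L[:,2]<.115)&(abs(L[:,1])<.03)&(L[:,0]>-.03)&(L[:,0]<.05)
c,n,b,N,S=plane(P[m]);print("face",c,n,b,N,"lean",np.arcsin(n[2]),"yaw",np.degrees(np.arctan2(n[1],n[0])))
# port predicted
X=np.array([.6088,.1567,.0944]);cal=bot.get_calibration("scene");x=np.array(cal["R"])@X+cal["t"];pu,pv=x[0]/x[2]*cal["fx"]+cal["cx"],x[1]/x[2]*cal["fy"]+cal["cy"];print("port pred px",pu,pv)
g=cv2.cvtColor(img.astype(np.uint8),cv2.COLOR_BGR2GRAY);print(g[int(pv)-14:int(pv)+15:2,int(pu)-16:int(pu)+17:2])
print((X-c)@n)
E
```

```text
slide [0.62   0.1548 0.185 ] [ 0.8998 -0.2197  0.3771] 1095 1203 lean 0.38661495869451945 yaw -13.720727772725631
slide zmin/max [0.6295 0.1279 0.1462] [0.6077 0.1651 0.2242] len 0.08491627208092586
sample 72 [0.6205 0.1545 0.1841] slide bottom mid: [0.6324 0.1516 0.1459]
face [0.6152 0.1573 0.0836] [ 0.9071 -0.2247  0.3558] 480 560 lean 0.36379476825715845 yaw -13.910852551047276
port pred px 377.39856940516523 231.41263479043877
[[112  77  67  68  69  68  69  70  68  68  68  70  69  68  68  67  69]
 [137  76  63  68  69  69  69  69  66  68  68  70  69  69  68  67  92]
 [123  56  50  57  64  69  68  68  67  68  68  68  68  68  67  67 114]
 [103  46  51  53  53  60  67  68  68  68  70  69  68  68  66  80 131]
 [ 74  43  53  54  52  56  57  61  66  69  70  69  67  68  67 105 141]
 [ 53  47  53  53  55  56  45  32  37  56  69  68  68  68  65  94 128]
 [ 44  48  52  53  55  46  21  14  15  23  49  64  66  67  74  66  74]
 [ 44  51  53  53  56  41  11  11  10  10  31  54  59  63  68  91  86]
 [ 47  51  52  55  57  44  19  10   7   6  22  48  55  56  54  58  60]
 [ 48  51  52  56  56  51  31  13   6   9  24  49  57  57  56  56  51]
 [ 50  52  53  55  55  55  46  34  26  26  39  55  57  58  56  53  48]
 [ 50  51  55  56  56  54  55  53  51  51  55  57  56  55  57  52  47]
 [ 51  54  57  56  53  55  56  55  56  55  57  57  56  55  56  50  46]
 [ 55  55  55  54  56  55  56  54  55  56  57  56  55  56  53  47  46]
 [ 62  63  57  54  54  56  56  54  57  55  57  57  58  56  51  45  47]]
-0.0017848468807605768
```

Tilt in grip is 0.387 rad and the port is where I predicted. Plan: turn the slide to the rack's yaw, then swing it upright by pushing its lower edge against the outer face of the free slot's wall. After that, lift, shift and insert.

To row units: 0.0325 m is 1.625, -0.0189 m is -0.945, -7 degrees is -0.7.

>>> nudge_tcp:
  steps:
    - {"rz": -0.7}
    - {"rz": -0.7}
    - {"rz": -0.7}
    - {"rz": -0.7}
    - {"pos": [-0.945, 1.625, 0]}
    - {"pos": [-0.945, 1.625, 0]}
    - {"pos": [-0.945, 1.625, 0]}
    - {"pos": [-0.945, 1.625, 0]}
    - {"pos": [-0.945, 1.625, 0]}
    - {"pos": [-0.945, 1.625, 0]}

```text
t: 5.55
position: [0.5271, -0.0562, 0.2393]
tool_rot: [[0.97, 0.241, -0.002], [0.241, -0.971, 0.0], [-0.002, -0.001, -1.0]]
ft_force: [1.5, -0.1, -1.0]
width: 0.346
grip_force: 30.0
```

>>> nudge_tcp:
  steps:
    - {"pos": [-0.945, 1.625, 0]}
    - {"pos": [-0.945, 1.625, 0]}
    - {"pos": [-0.945, 1.625, 0]}
    - {"pos": [-0.945, 1.625, 0]}
    - {"pos": [-0.945, 1.625, 0]}
    - {}
    - {}
    - {}

```text
t: 6.22
position: [0.4755, -0.235, 0.2396]
tool_rot: [[0.971, 0.24, -0.002], [0.24, -0.971, 0.001], [-0.001, -0.002, -1.0]]
ft_force: [0.5, 0.5, -1.5]
width: 0.343
grip_force: 30.1
```

```bash
cat >> h.py <<'E'
RY=np.radians(14.17);RC=np.array([.5891,-.2083]);RE=np.array([[np.cos(RY),np.sin(RY)],[-np.sin(RY),np.cos(RY)]])
def rk():
    o=bot.observe();print("rack xy",np.round(RE@(np.array(o["position"][:2])-RC),4),"z",round(o["position"][2],4),"yaw",round(np.degrees(np.arctan2(o["tool_rot"][1][0],o["tool_rot"][0][0])),2),"f rack",np.round(RE@np.array(o["ft_force"][:2]),2),o["ft_force"][2])
E
python3 -c "
from h import *
rk()
p,d=bot.capture('scene');
us,vs=np.meshgrid(np.arange(180,300),np.arange(100,240));P=pts('scene',d,us.ravel(),vs.ravel());xy=(P[:,:2]-RC)@RE.T
m=(P[:,2]>.15)&(P[:,2]<.22)&(abs(xy[:,1])<.04)&(xy[:,0]>-.12)&(xy[:,0]<-.04)
c,n,b,N,S=plane(P[m]);print(b,N,np.arcsin(n[2]),np.degrees(np.arctan2(n[1],n[0])));xs=(S[:,:2]-RC)@RE.T;print(xs.min(0),xs.max(0),P[(P[:,2]>.13)&(abs(xy[:,1])<.04)&(xy[:,0]<-.03)&(xy[:,0]>-.1)][:,2].min())
"
```

```text
rack xy [-0.1167  0.002 ] z 0.2396 yaw 13.89 f rack [0.65 0.37] -1.5087245520708374
613 773 0.39235205299741804 13.800411738334063
[-0.10413543 -0.03186956] [-0.07303416  0.03234907] 0.14259776466962104
```

To row units: 0.001 m is 0.05, 0.03 m is 1.5, -0.3 degrees is -0.03.

>>> nudge_tcp:
  steps:
    - {"pos": [0, 0.05, 1.5], "rz": -0.03}
    - {"pos": [0, 0, 1.5]}
    - {"pos": [0, 0, 1.5]}
    - {"pos": [0, 0, 1.33]}
    - {"pos": [0.6, 0, 0]}
    - {"pos": [0.5, 0, 0]}
    - {}
    - {}

```text
t: 6.93
position: [0.4988, -0.2304, 0.1254]
tool_rot: [[0.969, 0.248, 0.002], [0.248, -0.969, -0.001], [0.002, 0.002, -1.0]]
ft_force: [-0.1, -0.3, -0.9]
width: 0.343
grip_force: 30.1
```

```bash
python3 -c "
from h import *
rk()"
```

```text
rack xy [-0.093   0.0007] z 0.1254 yaw 14.33 f rack [-0.13 -0.27] -0.8920932845835927
```

>>> nudge_tcp:
  steps:
    - {"pos": [0.3, 0, 0]}
    - {"pos": [0.3, 0, 0]}
    - {"pos": [0.3, 0, 0]}
    - {"pos": [0.25, 0, 0]}
    - {}
    - {}

```text
t: 7.43
position: [0.5201, -0.2252, 0.1239]
tool_rot: [[0.969, 0.246, 0.001], [0.246, -0.969, -0.0], [0.001, 0.001, -1.0]]
ft_force: [-0.0, -0.4, -1.1]
width: 0.342
grip_force: 30.3
```

```bash
python3 -c "
from h import *
rk()"
```

```text
rack xy [-0.071   0.0005] z 0.1239 yaw 14.25 f rack [-0.1  -0.38] -1.128403435866537
```

```bash
cat >> h.py <<'E'
def tilt(z0,z1,x0,x1):
    p,d=bot.capture('scene');us,vs=np.meshgrid(np.arange(180,300),np.arange(100,240));P=pts('scene',d,us.ravel(),vs.ravel());xy=(P[:,:2]-RC)@RE.T
    m=(P[:,2]>z0)&(P[:,2]<z1)&(abs(xy[:,1])<.036)&(xy[:,0]>x0)&(xy[:,0]<x1)
    c,n,b,N,S=plane(P[m],.0015);xs=(S[:,:2]-RC)@RE.T
    for a in np.arange(z0,z1,.015):
        k=(S[:,2]>a)&(S[:,2]<a+.015)
        if k.sum():print(round(a,3),k.sum(),np.median(xs[k],0).round(4))
    print(b,N,"lean",np.arcsin(n[2]).round(3),"yaw",np.degrees(np.arctan2(n[1],n[0])).round(1),xs.min(0).round(4),xs.max(0).round(4));return p
E
python3 -c "
from h import *
p=tilt(.03,.10,-.12,-.03)
q,d=bot.capture('side')
cv2.imwrite('pics/m1.png',np.hstack([cv2.resize(p[130:240,190:290,::-1],(400,440)),cv2.resize(q[130:220,300:390,::-1],(400,440))]))"
```

```text
0.03 47 [-0.0588  0.0104]
0.045 57 [-0.0604  0.0094]
0.06 72 [-0.0618  0.0003]
0.075 88 [-0.0631  0.0029]
0.09 58 [-0.0645  0.0015]
322 498 lean 0.096 yaw 13.6 [-0.0663 -0.0336] [-0.0575  0.0315]
```

View pics/m1.png

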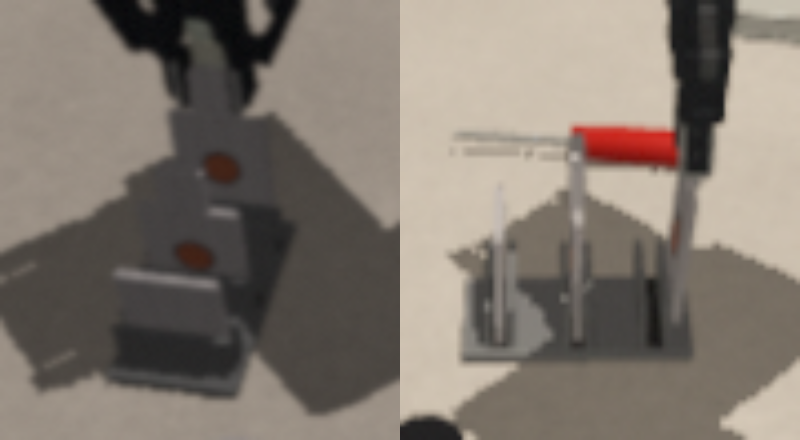

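The slide is pivoting upright against the outer wall, with 0.096 rad left. I'll keep going.

To row units: 0.005 m is 0.25, 0.0045 m is 0.225.

>>> nudge_tcp:
  steps:
    - {"pos": [0.25, 0, 0]}
    - {"pos": [0.225, 0, 0]}
    - {}
    - {}
    - {}

```text
t: 7.95
position: [0.529, -0.2229, 0.1238]
tool_rot: [[0.969, 0.246, 0.0], [0.246, -0.969, -0.0], [0.0, 0.0, -1.0]]
ft_force: [-0.7, 0.3, -0.7]
width: 0.345
grip_force: 30.4
```

```bash
python3 -c "
from h import *
rk();tilt(.03,.10,-.12,-.03)"
```

```text
rack xy [-0.0618  0.0006] z 0.1238 yaw 14.24 f rack [-0.62  0.46] -0.7474451090809702
0.03 38 [-0.0568  0.0123]
0.045 46 [-0.0575  0.0126]
0.06 72 [-0.058  0.003]
0.075 81 [-0.0584 -0.0006]
0.09 46 [-0.0584 -0.0013]
283 450 lean 0.029 yaw 14.3 [-0.06  -0.033] [-0.0555  0.0358]
```

To row units: -0.025 m is -1.25, 0.013 m is 0.65.

>>> nudge_tcp:
  steps:
    - {"pos": [-0.05, 0, -1.25]}
    - {"pos": [0.65, 0.025, 0]}
    - {}
    - {}

```text
t: 8.33
position: [0.5408, -0.2203, 0.1488]
tool_rot: [[0.969, 0.246, 0.0], [0.246, -0.969, -0.0], [0.0, 0.0, -1.0]]
ft_force: [0.3, 0.5, -1.9]
width: 0.346
grip_force: 30.4
```

```bash
python3 -c "
from h import *
rk();tilt(.05,.125,-.12,-.03)"
```

```text
rack xy [-0.0498  0.0002] z 0.1488 yaw 14.26 f rack [0.4  0.42] -1.9272772323626897
0.05 46 [-0.0447  0.0137]
0.065 56 [-0.0452  0.0088]
0.08 78 [-0.0454  0.0007]
0.095 85 [-0.0457 -0.0028]
0.11 92 [-0.0461 -0.0011]
357 471 lean 0.022 yaw 13.8 [-0.048 -0.033] [-0.0432  0.031 ]
```

>>> nudge_tcp:
  steps:
    - {"pos": [0.025, 0, 0.75]}
    - {"pos": [0, 0, 0.5]}
    - {"pos": [0, 0, 0.25]}
    - {}

```text
t: 8.72
position: [0.5403, -0.2201, 0.1173]
tool_rot: [[0.969, 0.246, -0.003], [0.246, -0.969, 0.001], [-0.002, -0.002, -1.0]]
ft_force: [-0.1, -0.1, -0.7]
width: 0.346
grip_force: 30.4
```

>>> nudge_tcp:
  steps:
    - {"pos": [0, 0, 0.15]}
    - {"pos": [0, 0, 0.1]}
    - {}

```text
t: 8.97
position: [0.5411, -0.2203, 0.1138]
tool_rot: [[0.969, 0.246, -0.0], [0.246, -0.969, -0.0], [-0.0, -0.0, -1.0]]
ft_force: [-0.3, 0.2, -0.7]
width: 0.341
grip_force: 30.4
```

```bash
python3 -c "
from h import *
rk();tilt(.045,.085,-.12,-.03)"
```

```text
rack xy [-0.0495  0.0001] z 0.1138 yaw 14.23 f rack [-0.27  0.23] -0.6741367953250719
0.045 51 [-0.0451  0.0123]
0.06 42 [-0.0453  0.0139]
0.075 54 [-0.0461 -0.0009]
147 186 lean 0.033 yaw 13.2 [-0.048  -0.0334] [-0.0432  0.0308]
```

In the slot with little force; bottom should be about 5–6 mm above the floor. I'll lower until contact.

>>> nudge_tcp:
  steps:
    - {"pos": [0, 0, 0.1]}
    - {"pos": [0, 0, 0.1]}
    - {}
    - {}

```text
t: 9.35
position: [0.5416, -0.2204, 0.1112]
tool_rot: [[0.969, 0.246, 0.002], [0.246, -0.969, -0.001], [0.002, 0.001, -1.0]]
ft_force: [-1.7, 1.5, 10.9]
width: 0.344
grip_force: 31.7
```

>>> nudge_tcp:
  steps:
    - {"pos": [0, 0, 0.075]}
    - {"pos": [0, 0, 0.05]}
    - {}
    - {}

```text
t: 9.68
position: [0.5425, -0.2205, 0.1108]
tool_rot: [[0.969, 0.246, 0.005], [0.246, -0.969, -0.002], [0.004, 0.003, -1.0]]
ft_force: [-2.8, 6.2, 32.1]
width: 0.342
grip_force: 34.4
```

Units first: shifts go in units of 20 mm and turns go in units of 10 degrees. So -0.0025 m is -0.125.

>>> nudge_tcp:
  steps:
    - {"pos": [0, 0, -0.125]}
    - {}
    - {}

```text
t: 9.93
position: [0.5417, -0.2204, 0.111]
tool_rot: [[0.969, 0.246, 0.002], [0.246, -0.969, -0.001], [0.002, 0.001, -1.0]]
ft_force: [-0.9, 2.7, 12.6]
width: 0.342
grip_force: 32.1
```

>>> nudge_tcp:
  steps:
    - {}
    - {}
    - {}
  aperture: 0.6

```text
t: 10.18
position: [0.541, -0.2203, 0.1095]
tool_rot: [[0.969, 0.246, -0.0], [0.246, -0.969, 0.0], [-0.0, -0.0, -1.0]]
ft_force: [0.0, 0.2, -0.5]
width: 0.599
grip_force: 0.0
```

>>> nudge_tcp:
  steps:
    - {"pos": [0, 0, -1]}
    - {"pos": [0, 0, -1.5]}
    - {"pos": [0, 0, -2]}
    - {"pos": [-1.25, 0, -1]}
    - {}
    - {}

```text
t: 10.68
position: [0.5166, -0.2268, 0.2206]
tool_rot: [[0.97, 0.245, 0.001], [0.245, -0.97, -0.001], [0.001, 0.001, -1.0]]
ft_force: [1.0, 0.3, 0.4]
width: 0.597
grip_force: 0.0
```

```bash
python3 - <<'E'
from h import *
np.set_printoptions(precision=4,suppress=True)
rk();wrist("w3")
us,vs=np.meshgrid(np.arange(240,420),np.arange(40,260));P=wpts("w3",us.ravel(),vs.ravel());xy=(P[:,:2]-RC)@RE.T
for nm,x0,x1 in(("used",-.075,-.02),("fresh",-.025,.025)):
    for a,b in((.115,.13),(.084,.094)):
        m=(P[:,2]>a)&(P[:,2]<b)&(xy[:,0]>x0)&(xy[:,0]<x1)&(abs(xy[:,1])<.05)
        if m.sum():print(nm,a,m.sum(),P[m,2].max(),np.percentile(xy[m],[2,50,98],axis=0))
B=P[(P[:,2]>.004)&(P[:,2]<.011)&(abs(xy[:,0])<.1)&(abs(xy[:,1])<.06)];print(cv2.minAreaRect((B[:,:2]*1000).astype(np.float32)))
E
```

```text
rack xy [-0.0748 -0.0001] z 0.2206 yaw 14.18 f rack [1.05 0.07] 0.3760796748602412
used 0.115 600 0.12428492212340221 [[-0.0535 -0.0141]
 [-0.0479  0.0004]
 [-0.0435  0.0148]]
used 0.084 310 0.0933064610534585 [[-0.0519 -0.0306]
 [-0.0482  0.0025]
 [-0.044   0.0315]]
fresh 0.115 569 0.12394553309377103 [[-0.0043 -0.0141]
 [ 0.0008  0.0003]
 [ 0.0053  0.0148]]
fresh 0.084 224 0.08928295534124596 [[-0.0025 -0.0313]
 [ 0.      0.0178]
 [ 0.0026  0.0321]]
((588.5731201171875, -208.38516235351562), (148.0978240966797, 84.76953125), 14.2821044921875)
```

View pics/w3.png

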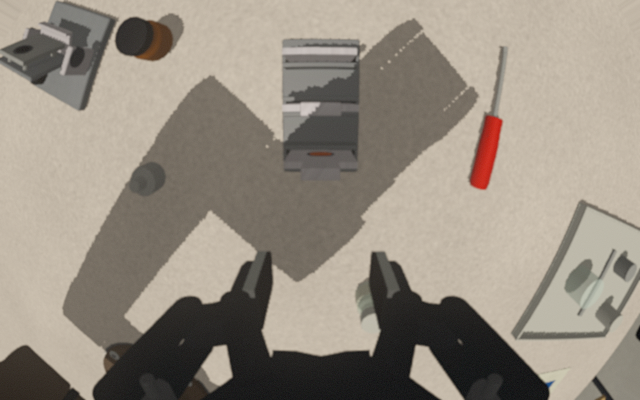

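The used slide stands centred in the free slot (tab top at 0.124, same as the fresh one; x −48, y 0). Now the fresh slide.

>>> nudge_tcp:
  steps:
    - {"pos": [1.885, 0, 0]}
    - {"pos": [1.885, 0, 0]}
    - {}
    - {"pos": [0, 0, 1.75]}
    - {"pos": [0, 0, 1.75]}
    - {"pos": [0, 0, 1.5]}
    - {"pos": [0, 0, 0.63]}
    - {}
    - {}
  aperture: 0.6

```text
t: 11.48
position: [0.5901, -0.2079, 0.1068]
tool_rot: [[0.969, 0.246, -0.001], [0.246, -0.969, 0.001], [-0.001, -0.001, -1.0]]
ft_force: [0.1, -0.7, 0.6]
width: 0.601
grip_force: 0.0
```

```bash
python3 -c "
from h import *
rk()"
```

```text
rack xy [0.0011 0.0002] z 0.1068 yaw 14.24 f rack [-0.11 -0.7 ] 0.6412512867674544
```

>>> nudge_tcp:
  steps:
    - {}
    - {}
    - {}
    - {}
    - {}
  aperture: 0
  grip_n: 40

```text
t: 11.9
position: [0.5907, -0.2082, 0.1091]
tool_rot: [[0.969, 0.246, 0.003], [0.246, -0.969, -0.001], [0.002, 0.002, -1.0]]
ft_force: [-0.5, 1.4, 7.9]
width: 0.345
grip_force: 40.1
```

>>> nudge_tcp:
  steps:
    - {"pos": [0, 0, -0.5]}
    - {"pos": [0, 0, -1]}
    - {"pos": [0, 0, -1.5]}
    - {"pos": [0, 0, -2]}
    - {"pos": [0, 0, -1]}
    - {}
    - {}

```text
t: 12.48
position: [0.59, -0.2079, 0.2289]
tool_rot: [[0.969, 0.246, 0.002], [0.246, -0.969, -0.001], [0.002, 0.002, -1.0]]
ft_force: [-0.6, -0.1, -1.9]
width: 0.343
grip_force: 39.9
```

```bash
python3 -c "
from h import *
rk()"
```

```text
rack xy [0.001  0.0001] z 0.2289 yaw 14.23 f rack [-0.57  0.03] -1.9453107147895232
```

>>> nudge_tcp:
  steps:
    - {"pos": [0.795, -1.835, 0]}
    - {"pos": [0.795, -1.835, 0]}
    - {"pos": [0.795, -1.835, 0]}
    - {"pos": [0.795, -1.835, 0]}
    - {"pos": [0.795, -1.835, 0]}
    - {"pos": [0.795, -1.835, 0]}
    - {"pos": [0.795, -1.835, 0]}
    - {"pos": [0.795, -1.835, 0]}
    - {"pos": [0.795, -1.835, 0]}

```text
t: 13.23
position: [0.6468, 0.1493, 0.2256]
tool_rot: [[0.969, 0.246, -0.003], [0.246, -0.969, -0.001], [-0.003, -0.0, -1.0]]
ft_force: [1.1, -0.1, -0.4]
width: 0.343
grip_force: 40.0
```

>>> nudge_tcp:
  steps:
    - {"rz": 0.701}
    - {"rz": 0.701}
    - {"rz": 0.701}
    - {"rz": 0.701}
    - {}
    - {}
    - {}

```text
t: 13.82
position: [0.6472, 0.1473, 0.2264]
tool_rot: [[0.972, -0.235, -0.001], [-0.235, -0.972, -0.0], [-0.001, 0.001, -1.0]]
ft_force: [0.8, -1.0, -1.8]
width: 0.343
grip_force: 40.1
```

```bash
cat >> h.py <<'E'
PS=np.radians(-13.81);TH=.388
N=np.array([np.cos(TH)*np.cos(PS),np.cos(TH)*np.sin(PS),np.sin(TH)]);E=np.array([-np.sin(PS),np.cos(PS),0]);S=np.cross(N,E)
PORT=np.array([.6088,.1567,.0944])
def st(gy=0,name=None,L=.105):
    o=bot.observe();g=np.array(o["position"])+[0,0,.005]-PORT
    print("pivot rel port n,e,s mm",np.round([g@N*1e3,g@E*1e3,g@S*1e3],1),"z",round(o["position"][2],4),"yaw",round(np.degrees(np.arctan2(o["tool_rot"][1][0],o["tool_rot"][0][0])),2),"f nes",np.round([np.dot(o["ft_force"],a) for a in(N,E,S)],2))
    p,d=bot.capture("scene")
    if name:cv2.imwrite(f"pics/{name}.png",p[:,:,::-1])
    us,vs=np.meshgrid(np.arange(330,440),np.arange(120,290));u=us.ravel();v=vs.ravel();P=pts("scene",d,u,v)
    q=np.array(o["position"]);l=P-q;h=np.stack([l@[np.cos(PS),np.sin(PS),0],l@E],1)
    m=(l[:,2]<-.035)&(l[:,2]>-.095)&(abs(h[:,1])<.035)&(h[:,0]>-.03)&(h[:,0]<.06)
    c,n,b,NN,Q=plane(P[m],.0015);n1=n
    print("plane",b,NN,"lean",np.arcsin(n[2]).round(3),"yaw",np.degrees(np.arctan2(n[1],n[0])).round(1))
    i=p.astype(int)[v,u];r=m&(i[:,0]-i[:,1]>25)
    if r.sum():w=P[r].mean(0)-.003*n-PORT;print("sample mid rel port nes",r.sum(),np.round([w@N*1e3,w@E*1e3,w@S*1e3],1))
E
python3 -c "
from h import *
st(name='f1')"
```

```text
pivot rel port n,e,s mm [ 88.5   0.  111.9] z 0.2264 yaw -13.58 f nes [ 0.25 -0.77 -2.04]
plane 556 593 lean -0.003 yaw -13.6
sample mid rel port nes 41 [65.5  0.9 50.8]
```

To row units: 0.03 m is 1.5, 0.0255 m is 1.275, 0.2 degrees is 0.02.

>>> nudge_tcp:
  steps:
    - {"pos": [0, 0, 1.5], "rz": 0.02}
    - {"pos": [0, 0, 1.275]}
    - {}
    - {"pos": [-0.75, 0, 0]}
    - {"pos": [-0.6, 0, 0]}
    - {"pos": [-0.4, 0, 0]}
    - {"pos": [-0.4, 0, 0]}
    - {"pos": [-0.4, 0, 0]}
    - {}
    - {}
  aperture: 0
  grip_n: 25

```text
t: 14.7
position: [0.5983, 0.1599, 0.1726]
tool_rot: [[0.97, -0.242, 0.001], [-0.242, -0.97, 0.0], [0.001, -0.0, -1.0]]
ft_force: [2.5, 0.6, 1.7]
width: 0.347
grip_force: 40.3
```

```bash
python3 -c "
from h import *
st()"
```

```text
pivot rel port n,e,s mm [21.3  0.6 81.2] z 0.1726 yaw -13.98 f nes [2.74 1.15 0.69]
plane 532 685 lean 0.173 yaw -13.8
sample mid rel port nes 47 [10.   1.  15.1]
```

>>> nudge_tcp:
  steps:
    - {"pos": [-0.3, 0, 0]}
    - {"pos": [-0.3, 0, 0]}
    - {}
    - {}
    - {}

```text
t: 15.17
position: [0.5864, 0.1626, 0.1718]
tool_rot: [[0.97, -0.242, -0.0], [-0.242, -0.97, -0.0], [-0.0, 0.0, -1.0]]
ft_force: [2.2, -2.4, 0.4]
width: 0.339
grip_force: 40.1
```

```bash
python3 -c "
from h import *
st(name='f2')"
```

```text
pivot rel port n,e,s mm [ 9.7  0.4 85.1] z 0.1718 yaw -14.0 f nes [ 2.63 -1.78 -0.64]
plane 572 758 lean 0.295 yaw -13.8
sample mid rel port nes 51 [ 5.6  0.9 17.7]
```

To row units: -0.004 m is -0.2.

>>> nudge_tcp:
  steps:
    - {"pos": [-0.2, 0, 0]}
    - {"pos": [-0.2, 0, 0]}
    - {}
    - {}
    - {}

```text
t: 15.63
position: [0.5786, 0.1646, 0.1719]
tool_rot: [[0.97, -0.242, 0.0], [-0.242, -0.97, -0.0], [0.0, 0.0, -1.0]]
ft_force: [2.3, -1.1, 0.3]
width: 0.343
grip_force: 40.0
```

```bash
python3 -c "
from h import *
st(name='f3')"
```

```text
pivot rel port n,e,s mm [ 2.3  0.5 88.2] z 0.1719 yaw -14.0 f nes [ 2.41 -0.48 -0.67]
plane 579 789 lean 0.356 yaw -13.8
sample mid rel port nes 53 [ 2.9  0.4 20.8]
```

To row units: -0.0025 m is -0.125.

>>> nudge_tcp:
  steps:
    - {"pos": [-0.125, 0, 0]}
    - {}
    - {}
    - {}

```text
t: 16.02
position: [0.5762, 0.1652, 0.1718]
tool_rot: [[0.97, -0.242, 0.0], [-0.242, -0.97, -0.0], [0.0, 0.0, -1.0]]
ft_force: [3.7, -1.2, -1.2]
width: 0.338
grip_force: 39.7
```

```bash
python3 -c "
from h import *
st();st()"
```

```text
pivot rel port n,e,s mm [-0.   0.5 89. ] z 0.1718 yaw -14.01 f nes [ 3.14 -0.25 -2.53]
plane 580 797 lean 0.372 yaw -14.1
sample mid rel port nes 55 [ 2.1  0.3 21.5]
pivot rel port n,e,s mm [-0.   0.5 89. ] z 0.1718 yaw -14.01 f nes [ 2.93 -0.88 -2.38]
plane 578 802 lean 0.362 yaw -13.0
sample mid rel port nes 55 [ 1.9  0.2 21.5]
```

>>> nudge_tcp:
  steps:
    - {"pos": [0.28, 0, -0.115]}
    - {}
    - {}

```text
t: 16.37
position: [0.5813, 0.1638, 0.1739]
tool_rot: [[0.97, -0.242, -0.002], [-0.242, -0.97, -0.0], [-0.001, 0.0, -1.0]]
ft_force: [-1.4, 0.8, -1.4]
width: 0.345
grip_force: 39.9
```

```bash
python3 - <<'E'
from h import *
st()
d=np.load("pics/sc1.npy");g=cv2.imread("pics/sc1.png",0).astype(float)
us,vs=np.meshgrid(np.arange(362,394),np.arange(216,248));u=us.ravel();v=vs.ravel();P=pts("scene",d,u,v)
k=(g[v,u]<33)&(np.hypot(u-376,v-232)<9);print("port px",k.sum(),u[k].mean(),v[k].mean())
L=np.stack([(P-PORT)@a for a in(N,E,S)],1)*1e3
f=(~k)&(abs(L[:,1])<30)&(L[:,2]>-35)&(L[:,2]<18)&(abs(L[:,0])<5);c,n,b,M,Q=plane(P[f],.0015);print("face",b,M,np.arcsin(n[2]),np.degrees(np.arctan2(n[1],n[0])))
o,r=ray("scene",u[k].mean(),v[k].mean());w=o+r*((c-o)@n)/(r@n)-PORT;print("port by scene, nes",[round(float(w@a)*1e3,2) for a in(N,E,S)])
# same with wrist w3-like view w2 not possible; ellipse spans
print("blob span",u[k].min(),u[k].max(),v[k].min(),v[k].max())
E
```

```text
pivot rel port n,e,s mm [ 5.6  0.4 89. ] z 0.1739 yaw -14.01 f nes [-1.95  0.43 -0.67]
plane 590 804 lean 0.355 yaw -13.2
sample mid rel port nes 56 [ 6.3  0.2 20.9]
port px 86 376.54651162790697 232.30232558139534
face 319 397 0.37298865736548903 -13.607496703448483
port by scene, nes [1.57, -0.63, -2.07]
blob span 372 381 227 237
```

To row units: 0.0006 m is 0.03, 0.0108 m is 0.54, 0.2 degrees is 0.02.

>>> nudge_tcp:
  steps:
    - {"pos": [0.22, 0.03, 0.54], "rz": 0.02}
    - {"pos": [0.22, 0, 0.54]}
    - {}
    - {}

```text
t: 16.75
position: [0.5897, 0.1609, 0.1511]
tool_rot: [[0.969, -0.246, -0.002], [-0.246, -0.969, -0.0], [-0.002, 0.001, -1.0]]
ft_force: [0.6, -0.9, -1.0]
width: 0.339
grip_force: 39.8
```

```bash
python3 -c "
from h import *
st()"
```

```text
pivot rel port n,e,s mm [ 5.2 -0.5 64.5] z 0.1511 yaw -14.22 f nes [ 0.36 -0.69 -1.2 ]
plane 564 816 lean 0.35 yaw -13.3
sample mid rel port nes 53 [ 6.  -0.9 -3.4]
```

>>> nudge_tcp:
  steps:
    - {"pos": [-0.1, 0, 0.04]}
    - {"pos": [-0.1, 0, 0.04]}
    - {"pos": [-0.08, 0, 0.035]}
    - {}
    - {}
    - {}
    - {}

```text
t: 17.38
position: [0.5848, 0.1625, 0.1505]
tool_rot: [[0.969, -0.245, 0.001], [-0.245, -0.969, -0.0], [0.001, -0.0, -1.0]]
ft_force: [1.8, 0.2, 1.2]
width: 0.342
grip_force: 40.0
```

```bash
python3 -c "
from h import *
st();st(name='f4')"
```

```text
pivot rel port n,e,s mm [ 0.3 -0.1 65.9] z 0.1505 yaw -14.21 f nes [1.98 0.64 0.49]
plane 569 804 lean 0.368 yaw -14.1
sample mid rel port nes 55 [ 2.1  0.2 -1.7]
pivot rel port n,e,s mm [ 0.2 -0.1 65.9] z 0.1505 yaw -14.21 f nes [ 3.17 -0.25 -0.33]
plane 570 811 lean 0.376 yaw -14.1
sample mid rel port nes 54 [ 1.7  0.1 -1.7]
```

>>> nudge_tcp:
  steps:
    - {"pos": [-0.035, 0.01, 0.045], "rz": -0.04}
    - {}
    - {}
    - {}
    - {}
    - {}

```text
t: 17.98
position: [0.5839, 0.1625, 0.1494]
tool_rot: [[0.971, -0.239, 0.0], [-0.239, -0.971, 0.0], [0.0, -0.0, -1.0]]
ft_force: [2.6, -0.7, 3.5]
width: 0.34
grip_force: 40.2
```

```bash
python3 - <<'E'
from h import *
for i in range(4): st(name=f'g{i}')
q,d=bot.capture('side');p=cv2.imread('pics/g3.png')
cv2.imwrite('pics/m2.png',np.hstack([cv2.resize(p[190:290,330:420],(396,440)),cv2.resize(q[210:310,250:340,::-1],(396,440))]))
E
```

```text
pivot rel port n,e,s mm [-1.  -0.3 65.2] z 0.1494 yaw -13.81 f nes [ 3.82 -0.09  2.19]
plane 564 819 lean 0.371 yaw -13.1
sample mid rel port nes 54 [ 0.4 -0.  -2.6]
pivot rel port n,e,s mm [-1.  -0.3 65.2] z 0.1493 yaw -13.81 f nes [3.39 1.13 1.05]
plane 570 810 lean 0.374 yaw -13.7
sample mid rel port nes 52 [ 0.9 -0.1 -2. ]
pivot rel port n,e,s mm [-1.  -0.3 65.1] z 0.1493 yaw -13.81 f nes [3.05 0.04 0.62]
plane 561 822 lean 0.366 yaw -13.1
sample mid rel port nes 53 [ 1.  -0.  -2.1]
pivot rel port n,e,s mm [-1.  -0.3 65.1] z 0.1493 yaw -13.81 f nes [ 3.43 -0.12  0.84]
plane 562 813 lean 0.364 yaw -13.2
sample mid rel port nes 53 [ 0.7  0.1 -2.6]
```

View pics/m2.png

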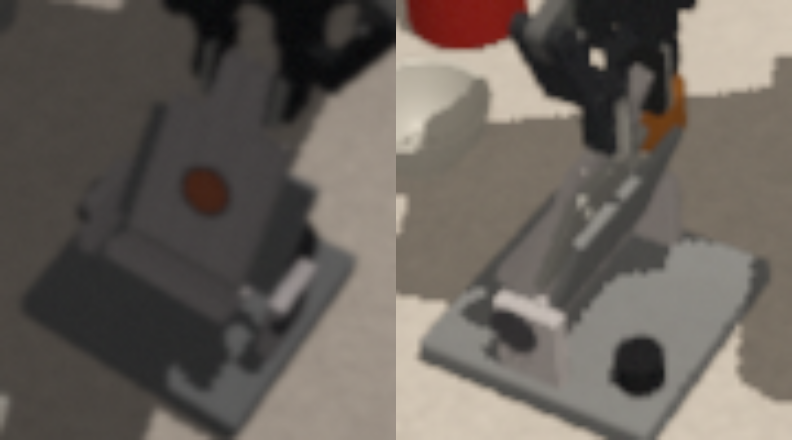

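The fresh slide lies flush on the face (lean 0.369 measured, face 0.373), with its sample within about 1 mm of the port. The push is about 3.4 N, giving about 3 mm of travel. The slide's lower edge is clear of the ledge. Handing in.

```bash
python3 -c "
from station import bot
print(bot.job_done())"
```

```text
the job is handed in; nothing more can be done
None
```

I handed the job in: the used slide stands centred in the free slot, and the gripper is holding the fresh slide flush on the face, sample within about 1 mm of the port, at about 3.4 N (face in about 3 of 8 mm); no pass/fail verdict came back.

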